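Clear the bench plate and set the swivel nut of the bench pin

TASK

Stand the scraper block on the steel bench plate and sweep the three brass clippings along it into the catch tray at its end, pushing them with the block and not with the gripper, then stand the block back on the bench. Next screw the knurled brass cap nut on the bench pin clockwise all the way down until it bottoms out, and back it off a quarter turn so that the pin can swivel. Finish there, still gripping the nut so that the setting cannot creep before its lock screw is nipped up, and leave everything else on the bench where it is.

Things in the scene. Friction and masses are not known exactly. Their poses are not given: they have to be found in the camera images.
- bench_mount: The fixed bench mount: a dark wood riser carrying a steel bench plate, a tray at its -y end and a wooden bench pin at its +y end. Origin on the bench under it, z up, its y axis runs along the plate, -x is roughly towards the robot. The plate spans x -55 to 55 mm, y -130 to +150 mm; its flat top is 44 mm above the bench.
- plate_mid (a point): Point on the plate's top at (0, -50, 44) mm in the mount's frame, the middle of its bare part, which runs from y = -130 (the tray end) to 73 mm (the pin).
- tray_in (a point): Centre of the aluminium catch tray's inner floor, at (0, -183.5, 3) mm in the mount's frame. The tray is open above and butts against the plate's -y end: outer x -72 to 72, y -131 to -236 mm, 2 mm walls, rim 34 mm above the bench (10 mm below the plate's top).
- clipping0: Brass clipping, an L-shaped offcut 16 x 12 mm, 5.5 mm thick, 10 g, lying flat on the plate; origin under its middle.
- clipping1: Second brass clipping, the same.
- clipping2: Third brass clipping, the same.
- scraper: Scraper block, stands on the bench on its black rubber foot; origin at the centre of its underside, z up. Foot 26 mm (x) by 92 mm (y), 10 mm high; above it a blue wooden grip 20 mm thick (x), 84 mm long (y), up to 52 mm high: grip it from above across its x. About 0.15 kg. Its broad side pushes the clippings.
- pinnut (a joint): Turn of the knurled brass cap nut in rad: 0 is bottomed out on its washer (a hard stop); the value grows as it is unscrewed (counter-clockwise from above), so a quarter turn back is 1.57. It starts 2.4 to 4.4 rad unscrewed. Right-hand thread, 2 mm pitch: it sinks 2 mm per turn. Drag about 0.06 N m; it stays where it is left.
- pinnut_grip (a point): Point on the nut's upright axis, at x = 0, y = 105 mm of the mount, 18 mm above the nut's underside; turns and sinks with it. Nut 40 mm in diameter, 30 mm tall, top closed; underside 65 mm above the bench when bottomed; clear all round above the washer. A red line on its top runs from the axis along this frame's x, which lies along the mount's x when bottomed.
- gold_ring: Bystander: gold finger ring, 23 mm across, 4 mm high, lying on the front part of the bench pin about 90 mm from the nut's axis.
- third_hand: Bystander: third hand, round dark base 90 mm across with cross-lock tweezers 66 mm up, on the white soldering board at the right; origin under its base.
- flux_jar: Bystander: small glass jar with black cap, 60 mm across, 75 mm tall. Stands at the right.
- pliers: Bystander: pliers with red handles, 130 mm long, lying on the bench at the left.
- hammer: Bystander: small hammer, 230 mm long, lying at the back left.
- borax_dish: Bystander: white ceramic dish 72 mm across, 22 mm high, behind the plate.
- bench_pin: Light wood bench pin lying on the plate, with a forked V end sticking out towards the robot; origin on its underside on the stud's axis, at (0, 105, 44) mm in the mount's frame. 64 mm wide (y), 18 mm thick, x from -115 to 40 mm; a 54 mm steel washer 3 mm thick lies on it under the nut. It swivels stiffly about the stud.
There are look-alikes about, which are no part of the job. What is meant by the scraper is not purple or turquoise, and is the larger of those in its own colour.

How it is judged:
By the outcome, as a careful person would: the job done as asked, in the order asked, and still so for the second after the job is handed in, while the arm keeps its last pose, push and grip.
It also fails if it takes over 67 s, if anything falls off the work surface, if the arm or the gripper's body presses on something with over 40 N, if the wrist force passes 120 N, or if a joint passes its speed limit or range.

ROBOT

A 6-joint arm with a two-finger parallel gripper is mounted at the origin on the work surface. World frame = base frame: x ahead of the robot, y to its left, z up, the work surface at z = 0. Lengths are in mm, angles in rad, forces in N, time in s.
With the tool pointing down it reaches from about 275 to 850 mm from the base axis. Payload 19 kg.
Tool frame: the origin (TCP) lies at the very end of the fingers, on their centre line; the grasp point (between the pads) lies 19 mm behind it; z points along the fingers, y is the line along which they close (so a half turn about z gives the same grasp; the last joint's range is limited). The gripper opens to 85 mm and grips with 20 to 120 N. Pads are 22 mm wide; open, the fingers measure 114 mm over their backs; the gripper's body (76 mm by 85 mm) begins 54 mm behind the grasp point. The pads swing forward as they close: fully open they stand 13 mm farther back than shut.
Start: joints at [-1.388, 0.15, 1.437, -0, 1.554, -0.134], TCP at [179.102, -546.363, 231.267] pointing down, gripper open.
Joint ranges: [-2.8, 2.8], [-0.68, 2.1], [0.12, 2.68], [-1.39, 4.53], [0.16, 2.79], [-2.81, 2.81]. Speed limits (rad/s): [1.89, 1.89, 2.22, 3.01, 3.01, 3.01].

INTERFACE

Orientations are given as a rotation vector (axis times angle).
In Python, from workcell import robot gives the robot as it stands. The module is installed in compiled form; this text tells all that it offers.
- The arm moves only by the tool step_arm, never from a script. Its argument "targets" is a list of rows, each a list of 5 numbers: the shift along the world's x, y, z in cm, then the turn about the world's z in degrees, then the opening, from 0 (shut) to 1 (fully open). In form: [[dx, dy, dz, twist, claw], ...]. A call has exactly 10 rows; each row is the pose to reach, as a shift and turn from the pose commanded when the call began; what a row does not reach only later rows make up. A row lasts 1/8 s, in which the tool goes at most 62.5 mm and 10.7 degrees, less where a joint would pass 70% of its speed; a pose out of reach is approached as far as the arm can. A call with a gripper value outside its range is refused whole. The fingers move at their own pace and stop on an object; the grip force is fixed at half the most. Time passes only in rows, so rows that repeat a pose let the fingers close, or fill a call up. It gives the time, the measured TCP pose, the force, the opening and the grip force at its end, in the units of the state.
- robot.state(): the state, without advancing time (a new reading comes with each control period).
- robot.grab_frame(name): name is "scene" or "top" or "wrist"; returns a dict with "img" (420x560x3 uint8, blue, green, red), "fx", "fy", "cx", "cy" (pixels), "R" (3x3) and "t" (3): a world point X has camera coordinates R X + t; the wrist camera has in their place "tool_from_camera" (4x4, takes a point from camera to tool coordinates, whose origin is the TCP and whose axes are the flange's). Camera axes: x right, y down, z forward; pixel columns grow to the right and rows downward; lengths in mm; the calibration is good to about 2 mm. A picture is of the moment at which its call begins: read the wrist's pose just before it. There is no depth.
- robot.hand_in(): hands the job in; it is judged then, once.
Trained networks look in a picture, given as the dict that the camera call returned (one of the last four; its "shot" number tells which), for a name from the list of things; names that differ only in an ending like _2 or _b are one class to them, and where a whole thing is asked for, a point or a joint stands for the part that bears it (a point fixed in the world has none). Each returns a list of dicts, best first, with "score" (0 to 1); they miss things now and then, are a little off and sometimes report something else, mostly with a low value. They report only what shows in the picture. A call takes as long as a camera call. They do not tell look-alikes from the thing itself.
- robot.find_in(picture, target): "rect" ([left, top, width, height] in pixels, round what is visible of it).
- robot.tip_of(picture, target): "centre" ([column, row] in pixels: a listed point, or the origin of a listed thing).
The state is a dict: "time_s": time; "joint_positions": joint angles; "joint_vel": joint speeds; "effort": joint torques, N m; "eef_pos": TCP position; "tool_rot": TCP orientation; "force": force on the tool from outside, world axes, zero at the start; "torque": the same for the moment, N m; "width": finger opening in mm; "grasp_force": force on a finger pad.
Only numpy, scipy, OpenCV 4.12 (cv2) and the standard library are available. Lean on these libraries where they do the work, as an engineer would, in place of code of your own. Each camera call takes 0.05 s, during which the arm holds its last target. There are 200 camera calls.

## Working session

There is one attempt and no reset: what is moved stays moved. The work goes in short steps, Python scripts to look and compute and a tool call to move; the robot and the scene stay as the last step left them, time stands still between calls to the robot, and variables do not carry over. Pictures are saved under pics/ and viewed, at most 10 in all, crops included, and the job is handed in when it is done.

Besides the shell and the picture viewer there is one more tool, called by a JSON object that holds its "op" and its "data". step_arm: Moves the arm, as the interface text tells. Its arguments: {"type":"object","properties":{"targets":{"type":"array","items":{"type":"array","items":{"type":"number"}}}},"required":["targets"]}

```bash
mkdir -p pics; cat > h.py <<'E'
import numpy as np, cv2
from workcell import robot
from scipy.spatial.transform import Rotation as Ro
def ray(p,uv):
    d=np.array([(uv[0]-p["cx"])/p["fx"],(uv[1]-p["cy"])/p["fy"],1.])
    R=np.array(p["R"]);t=np.array(p["t"]);return -R.T@t, R.T@d
def atz(p,uv,z):
    c,d=ray(p,uv);return c+d*(z-c[2])/d[2]
def proj(p,X):
    q=np.array(p["R"])@np.array(X,float)+np.array(p["t"]);return np.array([p["fx"]*q[0]/q[2]+p["cx"],p["fy"]*q[1]/q[2]+p["cy"]])
def wrist():
    s=robot.state();p=robot.grab_frame("wrist")
    T=np.eye(4);T[:3,:3]=Ro.from_rotvec(s["tool_rot"]).as_matrix();T[:3,3]=s["eef_pos"]
    M=np.linalg.inv(T@np.array(p["tool_from_camera"]));p["R"]=M[:3,:3];p["t"]=M[:3,3];return p
E
python3 - <<'E'
from h import *
print(robot.state())
names=["bench_mount","plate_mid","tray_in","clipping0","scraper","pinnut","pinnut_grip","gold_ring","bench_pin","third_hand","flux_jar","borax_dish","pliers","hammer"]
for n in ["top","scene"]:
    p=robot.grab_frame(n); cv2.imwrite(f"pics/{n}0.png",p["img"])
    print(n, (-np.array(p["R"]).T@np.array(p["t"])).round())
    for k in names:
        f=robot.find_in(p,k) if k not in("plate_mid","tray_in") else []
        c=robot.tip_of(p,k)
        print(k,[(np.round(a["rect"]).astype(int).tolist(),round(a["score"],2)) for a in f[:4]],[(np.round(a["centre"],1).tolist(),round(a["score"],2)) for a in c[:4]])
E
```

```text
{'time_s': 0.0, 'joint_positions': array([-1.38797296e+00,  1.50990970e-01,  1.43805066e+00, -5.14525522e-07,
        1.55378361e+00, -1.34030720e-01]), 'joint_vel': array([-3.66064162e-04, -4.09707835e-04,  7.95892404e-04, -9.94938156e-04,
        8.67995676e-05, -2.70326152e-04]), 'effort': array([-1.10068097e-03, -7.13049960e+01, -5.70866203e+01, -2.99557923e-04,
        8.79989559e-03, -1.16590812e-05]), 'eef_pos': array([ 179.07613969, -546.14008421,  230.66285461]), 'tool_rot': array([-3.10103265e+00, -4.95439437e-01,  4.80191459e-05]), 'force': array([-0.51159117, -0.31818247,  0.2647903 ]), 'torque': array([-0.01608157,  0.00569819, -0.02793267]), 'grasp_force': 0.0, 'width': 85.08159545195802}
top [ 299.   12. 1451.]
bench_mount [([210, 176, 137, 69], 0.71)] [([265.6, 208.0], 0.74)]
plate_mid [] [([279.4, 206.7], 0.89), ([180.8, 166.1], 0.44)]
tray_in [] [([321.2, 219.5], 0.7)]
clipping0 [([149, 224, 36, 15], 0.28)] [([300.0, 208.2], 0.36)]
scraper [([151, 225, 35, 19], 0.71), ([114, 257, 38, 22], 0.63), ([170, 253, 8, 25], 0.61), ([121, 190, 18, 21], 0.53)] [([131.8, 267.5], 0.79), ([164.7, 233.6], 0.78), ([176.1, 264.9], 0.72), ([130.6, 201.5], 0.64)]Traceback (most recent call last):
  File "<stdin>", line 9, in <module>
ValueError: it knows: bench_mount, bench_pin, borax_dish, clipping, flux_jar, gold_ring, hammer, pinnut_grip, plate_mid, pliers, scraper, third_hand, tray_in
```

```bash
python3 - <<'E'
from h import *
names=["bench_mount","plate_mid","tray_in","clipping","scraper","pinnut_grip","gold_ring","bench_pin","third_hand","flux_jar","borax_dish","pliers"]
Z=dict(plate_mid=44,tray_in=3,clipping=44,pinnut_grip=84,gold_ring=62,bench_pin=44)
for n in ["top","scene"]:
    p=robot.grab_frame(n); im=cv2.resize(p["img"],(800,600)) ; cv2.imwrite(f"pics/{n}1.png",im)
    if n=="top": cv2.imwrite("pics/topc.png",cv2.resize(p["img"][150:300,90:370],(800,429),interpolation=cv2.INTER_CUBIC))
    print(n, (-np.array(p["R"]).T@np.array(p["t"])).round())
    for k in names:
        c=robot.tip_of(p,k)
        print(k,[(np.round(a["centre"],1).tolist(),round(a["score"],2),atz(p,a["centre"],Z.get(k,0))[:2].round().tolist()) for a in c[:5]])
E
```

```text
top [ 299.   12. 1451.]
bench_mount [([264.1, 207.0], 0.78, [600.0, 6.0])]
plate_mid [([281.5, 210.5], 0.96, [578.0, -44.0])]
tray_in [([325.4, 217.3], 0.81, [558.0, -173.0])]
clipping [([297.7, 207.9], 0.56, [583.0, -90.0])]
scraper [([164.8, 231.5], 0.88, [544.0, 301.0]), ([130.4, 267.1], 0.69, [446.0, 402.0]), ([128.0, 200.8], 0.58, [643.0, 408.0]), ([175.0, 265.0], 0.48, [444.0, 273.0])]
pinnut_grip [([226.0, 194.0], 0.69, [627.0, 111.0]), ([280.1, 211.2], 0.34, [568.0, -38.0])]
gold_ring []
bench_pin [([228.4, 202.8], 0.68, [610.0, 108.0])]
third_hand [([419.1, 198.6], 0.83, [599.0, -456.0])]
flux_jar [([411.2, 259.2], 0.69, [421.0, -412.0])]
borax_dish [([295.5, 158.2], 0.88, [745.0, -98.0])]
pliers [([103.3, 241.8], 0.77, [524.0, 481.0]), ([180.9, 165.3], 0.73, [743.0, 249.0])]
scene [1100.  310.  886.]
bench_mount [([276.4, 229.2], 0.89, [596.0, 1.0])]
plate_mid [([260.1, 207.6], 0.71, [585.0, -56.0])]
tray_in [([230.4, 190.3], 0.78, [551.0, -179.0])]
clipping [([270.1, 205.4], 0.57, [565.0, -37.0]), ([269.6, 219.2], 0.43, [604.0, -15.0]), ([249.3, 201.6], 0.36, [583.0, -91.0])]
scraper [([396.5, 229.4], 0.68, [435.0, 274.0]), ([388.0, 260.2], 0.65, [534.0, 289.0]), ([439.2, 249.9], 0.6, [440.0, 390.0]), ([419.8, 319.8], 0.5, [642.0, 407.0]), ([195.2, 134.0], 0.37, [415.0, -411.0])]
pinnut_grip [([307.7, 231.4], 0.67, [611.0, 97.0]), ([339.6, 220.6], 0.26, [544.0, 149.0])]
gold_ring [([338.0, 222.9], 0.6, [537.0, 144.0])]
bench_pin [([307.3, 242.4], 0.71, [616.0, 101.0])]
third_hand [([143.6, 158.5], 0.59, [581.0, -479.0])]
flux_jar [([190.9, 134.6], 0.84, [424.0, -421.0])]
borax_dish [([212.2, 251.2], 0.79, [737.0, -106.0]), ([471.3, 292.0], 0.73, [514.0, 490.0])]
pliers [([470.6, 291.1], 0.93, [513.0, 488.0]), ([338.9, 220.0], 0.18, [485.0, 130.0])]
```

View pics/topc.png

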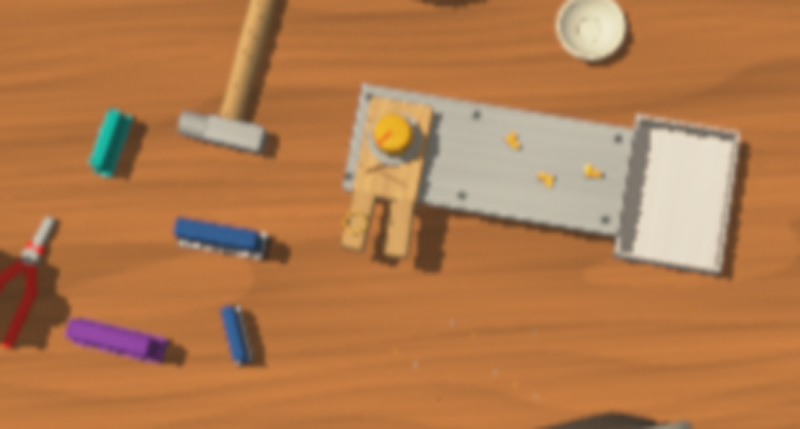

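View pics/scene1.png

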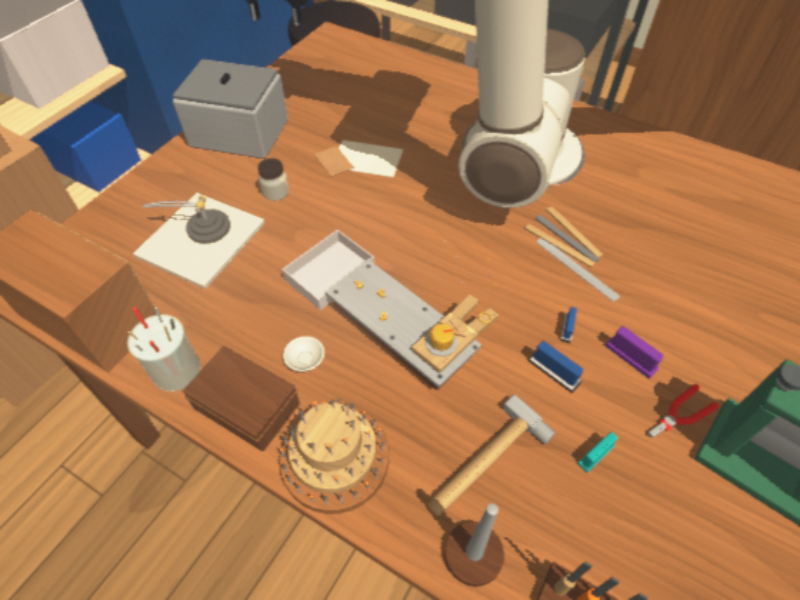

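The top crop shows the target scraper (large blue) at about (220,237), the nut at (392,133) with its red line pointing lower-left, the clippings at (513,142), (546,179) and (592,172), and the tray on the right. The scene view agrees. The small blue, purple and turquoise blocks are look-alikes. I'm moving closer to look.

{"op": "step_arm", "data": {"targets": [[3,5,2,6,1],[6,10,4,12,1],[9,16,6,18,1],[12,22,8,24,1],[15,28,10,30,1],[19,34,12,37,1],[22,39,14,44,1],[25,45,16,50,1],[28,50,18,56,1],[28,50,18,61,1]]}}

```text
time_s: 3.05
eef_pos: [459.8, -44.0, 412.2]
tool_rot: [2.416, 2.007, 0.001]
force: [1.1, -0.7, -0.8]
width: 85.1
grasp_force: 0.0
```

```bash
python3 - <<'E'
from h import *
s=robot.state();print(s["time_s"],s["eef_pos"],s["joint_positions"])
p=wrist(); cv2.imwrite("pics/w1.png",p["img"])
print((-p["R"].T@p["t"]).round(), p["R"][2].round(2))
Z=dict(plate_mid=44,tray_in=3,clipping=44,pinnut_grip=84,gold_ring=62,bench_pin=44)
for k in ["bench_mount","plate_mid","tray_in","clipping","scraper","pinnut_grip"]:
    c=robot.tip_of(p,k)
    print(k,[(np.round(a["centre"],1).tolist(),round(a["score"],2),atz(p,a["centre"],Z.get(k,0))[:2].round(1).tolist()) for a in c[:5]])
E
```

```text
3.05 [459.84121119 -43.96364193 412.24537111] [-2.62484396e-01 -8.32700508e-02  1.31797693e+00  2.03851588e-04
  1.90594740e+00 -7.80290816e-02]
[474.  31. 555.] [-0.05 -0.29 -0.95]
bench_mount [([353.6, 106.8], 0.97, [594.4, 10.1]), ([341.4, 212.9], 0.36, [550.0, -173.6])]
plate_mid [([355.9, 143.8], 0.88, [581.9, -45.3])]
tray_in [([340.6, 213.4], 0.66, [548.0, -173.1])]
clipping [([349.8, 141.5], 0.61, [572.7, -39.9]), ([354.3, 167.9], 0.59, [574.8, -83.7]), ([372.1, 120.0], 0.39, [611.1, -13.2])]
scraper []
pinnut_grip [([376.4, 29.4], 0.59, [617.7, 106.0])]
```

View pics/w1.png

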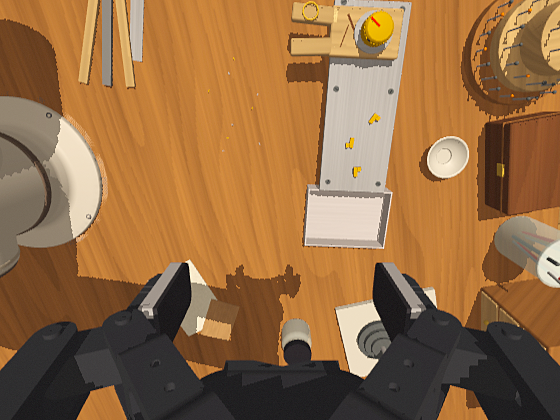

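The wrist view shows the plate with its left edge running from (331,60) to (319,187), the tray corners at about (307,186), (392,191), (383,248) and (303,245), three clippings near (374,119), (350,143) and (357,170), and the nut at (377,28). I'll fit the mount pose to these.

```bash
python3 - <<'E'
from h import *
from scipy.optimize import least_squares
p=wrist()
im=p["img"].copy()
g=cv2.cvtColor(im,cv2.COLOR_BGR2GRAY).astype(np.float32)
obs=[((307,186),(-72,-131,34)),((392,191),(72,-131,34)),((383,248),(72,-236,34)),((303,245),(-72,-236,34)),((410,2),(55,150,44)),((376.4,29.4),(0,105,84)),((355.9,143.8),(0,-50,44))]
def W(q,X): return np.array([q[0]+np.cos(q[2])*X[0]-np.sin(q[2])*X[1],q[1]+np.sin(q[2])*X[0]+np.cos(q[2])*X[1],X[2]])
f=lambda q:np.concatenate([proj(p,W(q,X))-u for u,X in obs])
r=least_squares(f,[595,5,-.15],x_scale=[10,10,.1],loss="soft_l1");print(r.x,np.degrees(r.x[2]),f(r.x).round(1))
q=r.x;np.save("mount.npy",q)
for uv in [(349.8,141.5),(354.3,167.9),(372.1,120.0)]:
    d=atz(p,uv,46)[:2]-q[:2];c,s=np.cos(q[2]),np.sin(q[2]);print("clip mount",(c*d[0]+s*d[1]).round(1),(-s*d[0]+c*d[1]).round(1))
# red line
b,gg,rr=[im[...,i].astype(int) for i in range(3)]
m=(rr>150)&(gg<90)&(b<90);m[60:]=0;m[:,:350]=0;m[:,410:]=0
ys,xs=np.nonzero(m);print("red",list(zip(xs,ys))[:40])
P=np.array([atz(p,(x,y),97)[:2] for x,y in zip(xs,ys)]);n=W(q,(0,105,97))[:2];print("nut",n,"red mean",P.mean(0))
d=P.mean(0)-n;u,sv,vt=np.linalg.svd(P-P.mean(0));a=vt[0]*np.sign(vt[0]@d);
for v in (d,a): print(np.degrees(np.arctan2(v[1],v[0])-q[2])%360)
o=p["img"].copy()
for X in [(-55,-130,44),(55,-130,44),(55,150,44),(-55,150,44),(-55,-130,44)]: cv2.circle(o,tuple(int(v) for v in proj(p,W(q,X)).round()),2,(255,0,255),-1)
for u,X in obs: cv2.circle(o,tuple(int(v) for v in proj(p,W(q,X)).round()),2,(255,255,0),-1)
cv2.imwrite("pics/w2.png",cv2.resize(o[:260,280:430],None,fx=2.3,fy=2.3,interpolation=cv2.INTER_CUBIC))
E
```

```text
[ 5.91793232e+02  5.43963931e-01 -2.33826757e-01] -13.397286311534398 [ 0.2  2.9 -0.7  1.3 -0.2  0.3  0.4  0.3  0.7 -0.6 -0.5 -0.9  0.1 -0.6]
clip mount -10.6 -47.6
clip mount 1.3 -89.6
clip mount 20.6 -13.2
red [(np.int64(372), np.int64(13)), (np.int64(373), np.int64(13)), (np.int64(372), np.int64(14)), (np.int64(373), np.int64(14)), (np.int64(374), np.int64(14)), (np.int64(372), np.int64(15)), (np.int64(373), np.int64(15)), (np.int64(374), np.int64(15)), (np.int64(375), np.int64(15)), (np.int64(374), np.int64(16)), (np.int64(375), np.int64(16)), (np.int64(375), np.int64(17)), (np.int64(376), np.int64(17)), (np.int64(375), np.int64(18)), (np.int64(376), np.int64(18)), (np.int64(377), np.int64(18)), (np.int64(376), np.int64(19)), (np.int64(377), np.int64(19)), (np.int64(378), np.int64(19)), (np.int64(377), np.int64(20)), (np.int64(378), np.int64(20)), (np.int64(379), np.int64(20)), (np.int64(378), np.int64(21)), (np.int64(379), np.int64(21)), (np.int64(380), np.int64(21)), (np.int64(379), np.int64(22))]
nut [616.12192408 102.68658353] red mean [613.19894744 113.48197283]
118.54752395382775
139.70414211817751
```

View pics/w2.png

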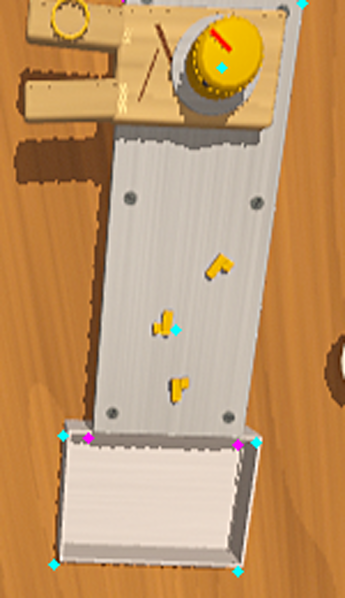

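{"op": "step_arm", "data": {"targets": [[0,5,-2,0,1],[1,10,-4,0,1],[2,15,-6,0,1],[3,19,-8,0,1],[4,22,-10,0,1],[5,25,-11,0,1],[6,27,-12,0,1],[7,28,-12,0,1],[7,28,-12,0,1],[7,28,-12,0,1]]}}

```text
time_s: 4.7
eef_pos: [529.2, 232.9, 291.8]
tool_rot: [2.422, 2.0, 0.001]
force: [0.5, 0.1, -0.0]
width: 85.6
grasp_force: 0.0
```

```bash
cat > scr.py <<'E'
from h import *
s=robot.state();print(s["time_s"],s["eef_pos"])
p=wrist();np.set_printoptions(suppress=True)
for k in ["scraper"]:
    print([(np.round(a["centre"],1).tolist(),round(a["score"],2),atz(p,a["centre"],0)[:2].round(1).tolist()) for a in robot.tip_of(p,k)])
    print([(np.round(a["rect"]).tolist(),round(a["score"],2)) for a in robot.find_in(p,k)])
h=cv2.cvtColor(p["img"],cv2.COLOR_BGR2HSV)
m=cv2.inRange(h,(105,110,40),(125,255,255))
for c in cv2.findContours(m,0,2)[0]:
    if cv2.contourArea(c)<150: continue
    P=np.array([atz(p,u,52)[:2] for u in c[:,0].astype(float)],np.float32)
    r=cv2.minAreaRect(P);print("blue at z52",np.round(r[0],1),np.round(r[1],1),round(r[2],1),"px",cv2.boundingRect(c))
cv2.imwrite("pics/w3.png",p["img"])
E
python3 scr.py
```

```text
4.7 [529.23120936 232.86338308 291.77666019]
[([280.5, 124.9], 0.78, [538.7, 286.5]), ([181.9, 52.2], 0.68, [433.9, 397.0]), ([343.9, 11.3], 0.66, [639.9, 403.3]), ([209.1, 145.5], 0.65, [437.7, 278.2])]
[([319.0, 0.0, 64.0, 22.0], 0.83), ([276.0, 213.0, 136.0, 168.0], 0.65), ([185.0, 135.0, 44.0, 30.0], 0.63), ([164.0, 2.0, 34.0, 91.0], 0.59), ([269.0, 86.0, 21.0, 76.0], 0.57)]
blue at z52 [445.3 279.3] [55.3 11.2] 13.4 px (184, 136, 44, 25)
blue at z52 [536.9 290.3] [82.6 19. ] 76.4 px (269, 87, 19, 73)
```

View pics/w3.png

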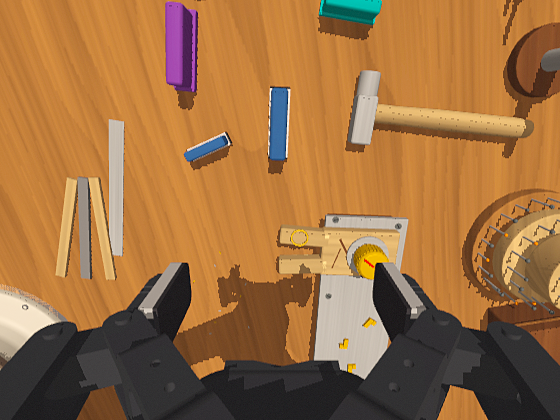

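The wrist view shows the large blue scraper at (279,124), almost upright in the picture. The small blue one is at (207,147) and the hammer head at (365,107). The plate's +y corners are at (327,214) and (408,217). I'll refine the mount fit with these and then grasp.

```bash
python3 - <<'E'
from h import *
from scipy.optimize import least_squares
p=wrist()
print({k:[(a["centre"],round(a["score"],2)) for a in robot.tip_of(p,k)[:2]] for k in ["pinnut_grip","bench_pin"]})
W=lambda q,X: np.array([q[0]+np.cos(q[2])*X[0]-np.sin(q[2])*X[1],q[1]+np.sin(q[2])*X[0]+np.cos(q[2])*X[1],X[2]])
for uv in [(327,214.5),(408,217.5),(313,362)]: print(uv,atz(p,uv,44)[:2])
g=p["img"]; cv2.imwrite("pics/w4.png",cv2.resize(g[200:380,260:430],None,fx=3.3,fy=3.3,interpolation=cv2.INTER_CUBIC))
q=np.load("mount.npy"); print("pred",[proj(p,W(q,X)).round(1) for X in [(-55,150,44),(55,150,44),(0,105,97)]])
E
```

```text
{'pinnut_grip': [([371.9, 261.9], 0.72)], 'bench_pin': [([363.0, 253.2], 0.58)]}
(327, 214.5) [577.42565339 165.23023279]
(408, 217.5) [681.70940136 140.83047169]
(313, 362) [520.84188419 -68.81597816]
pred [array([324.4, 219.3]), array([407.1, 222.7]), array([372.5, 271.2])]
```

View pics/w4.png

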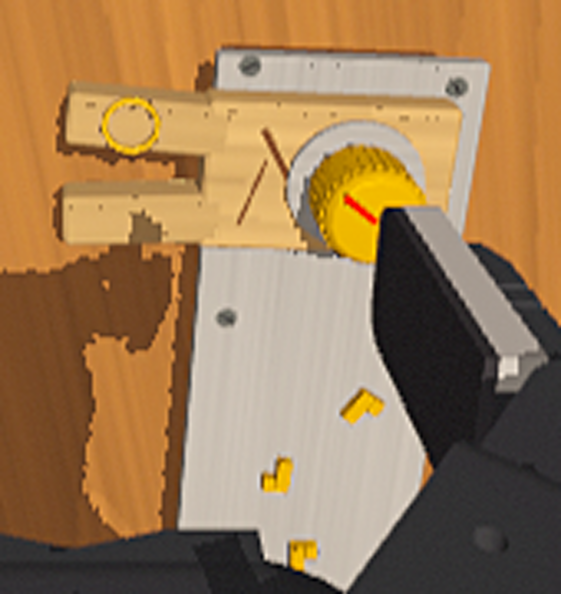

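{"op": "step_arm", "data": {"targets": [[0.4,3,-4,-2,1],[0.8,5.7,-9,-3,1],[0.8,5.7,-14,-3,1],[0.8,5.7,-19,-3,1],[0.8,5.7,-23,-3,1],[0.8,5.7,-26,-3,1],[0.8,5.7,-27.4,-3,1],[0.8,5.7,-27.4,-3,0],[0.8,5.7,-27.4,-3,0],[0.8,5.7,-27.4,-3,0]]}}

```text
time_s: 6.25
eef_pos: [537.7, 290.9, 18.5]
tool_rot: [2.473, 1.937, 0.003]
force: [0.7, -0.1, -0.2]
width: 32.4
grasp_force: 0.0
```

{"op": "step_arm", "data": {"targets": [[0,0,0,0,0],[0,0,0,0,0],[0,0,0,0,0],[0,0,0.5,0,0],[0,0,3,0,0],[0,0,7,0,0],[0,0,11,0,0],[0,0,14,0,0],[0,0,16,0,0],[0,0,16,0,0]]}}

```text
time_s: 7.5
eef_pos: [537.6, 290.8, 178.9]
tool_rot: [2.472, 1.937, 0.004]
force: [-0.3, 0.3, -3.0]
width: 19.2
grasp_force: 58.7
```

```bash
python3 - <<'E'
from h import *
s=robot.state();R=Ro.from_rotvec(s["tool_rot"]).as_matrix()
print(s["eef_pos"],s["width"],s["grasp_force"],s["force"],"yaw",np.degrees(np.arctan2(R[1,0],R[0,0])))
a=np.radians(-13.3)
for y in (40,35,-130,-145):print(y,593.5-np.sin(a)*y+3*np.cos(a),4.5+np.cos(a)*y+3*np.sin(a))
E
```

```text
[537.55347769 290.82709032 178.86553178] 19.231722550744475 58.676079511642456 [-0.25219737  0.30956813 -2.99203688] yaw 76.15253607763799
40 605.6215261058554 42.73700569951922
35 604.4712774199148 37.87111133563378
-130 566.5130707838777 -122.7034026725858
-145 563.0623247260561 -137.30108576424212
```

{"op": "step_arm", "data": {"targets": [[0.7,-2.5,0,10,0],[1.4,-5,0,20,0],[2.1,-8,0,30,0],[2.8,-11,0,40,0],[3.5,-14,0,50,0],[4.2,-17,0,60,0],[5,-20,0,70,0],[6,-23,0,80,0],[6.7,-25.1,0,90.5,0],[6.7,-25.1,0,90.5,0]]}}

```text
time_s: 8.75
eef_pos: [603.9, 38.4, 175.8]
tool_rot: [-0.366, -3.118, 0.001]
force: [0.4, 0.0, -1.7]
width: 19.5
grasp_force: 58.7
```

{"op": "step_arm", "data": {"targets": [[0,0,-3,0,0],[0,0,-6,0,0],[0,0,-8,0,0],[0,0,-9.6,0,0],[0,0,-10.6,0,0],[0,0,-11,0,0],[0,0,-11.2,0,0],[0,0,-11.4,0,0],[0,0,-11.4,0,0],[0,0,-11.4,0,0]]}}

```text
time_s: 10.0
eef_pos: [604.2, 39.6, 63.5]
tool_rot: [0.365, 3.12, -0.0]
force: [0.4, 0.4, -1.5]
width: 19.3
grasp_force: 58.7
```

```bash
python3 - <<'E'
from h import *
s=robot.state();R=Ro.from_rotvec(s["tool_rot"]).as_matrix()
print(s["eef_pos"],s["width"],s["grasp_force"],s["force"],"yaw",np.degrees(np.arctan2(R[1,0],R[0,0])),s["joint_positions"])
p=robot.grab_frame("scene");a=cv2.resize(p["img"][150:280,190:370],None,fx=3,fy=3,interpolation=cv2.INTER_CUBIC)
p=wrist();b=p["img"];cv2.imwrite("pics/c5.png",np.hstack([cv2.resize(a,(400,289)),cv2.resize(b,(385,289))]))
E
```

```text
[604.21086194  39.62682093  63.4981012 ] 19.29386878041811 58.707459568977356 [ 0.43095174  0.38604866 -1.52518793] yaw 166.64813008602493 [-6.16405918e-02  3.20667115e-01  1.57860021e+00 -9.20726977e-05
  1.24202507e+00 -1.39937311e+00]
```

View pics/c5.png

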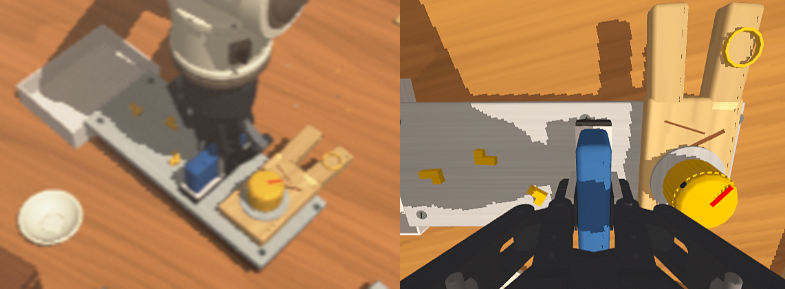

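The block stands upright just above the plate, between the pin and the clippings, with all three clippings in front of its broad side. I'll settle it on the plate and sweep.

{"op": "step_arm", "data": {"targets": [[0,0,-0.1,0,0],[0,0,-0.15,0,0],[0,0,-0.15,0,0],[-0.2,-1,-0.15,0,0],[-0.5,-2,-0.15,0,0],[-0.7,-3,-0.15,0,0],[-0.9,-4,-0.15,0,0],[-1.2,-5,-0.15,0,0],[-1.4,-6,-0.15,0,0],[-1.6,-7,-0.15,0,0]]}}

```text
time_s: 11.35
eef_pos: [588.3, -30.8, 62.3]
tool_rot: [0.365, 3.119, 0.001]
force: [1.4, 3.2, 6.1]
width: 19.3
grasp_force: 59.7
```

```bash
python3 - <<'E'
from h import *
s=robot.state();print(s["eef_pos"],s["width"],s["grasp_force"],s["force"],s["torque"])
p=wrist();cv2.imwrite("pics/c6.png",p["img"])
E
```

```text
[588.31042148 -30.76834851  62.25867511] 19.31495483723222 59.70257520675659 [1.42210113 3.17820682 6.11153782] [ 0.67754038 -0.03166102  0.07010436]
```

View pics/c6.png

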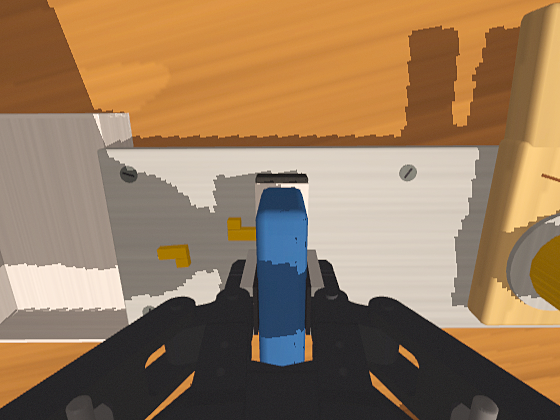

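Two clippings are visible in front of the foot, at (242,228) and (175,255). The third is hidden under the left finger. Contact force is about 6 N. I'll carry the sweep on past the edge.

{"op": "step_arm", "data": {"targets": [[-0.2,-1,0,0,0],[-0.5,-2,0,0,0],[-0.7,-3,0,0,0],[-0.9,-4,0,0,0],[-1.2,-5,0,0,0],[-1.4,-6,0,0,0],[-1.6,-7,0,0,0],[-1.9,-8,0,0,0],[-2.1,-9,0,0,0],[-2.35,-10,0,0,0]]}}

```text
time_s: 12.65
eef_pos: [564.7, -130.8, 62.3]
tool_rot: [0.365, 3.119, 0.0]
force: [0.9, 2.7, 5.8]
width: 19.4
grasp_force: 59.7
```

{"op": "step_arm", "data": {"targets": [[-0.1,-0.4,0,0,0],[-0.1,-0.4,0,0,0],[-0.1,-0.4,0,0,0],[-0.1,-0.4,2,0,0],[-0.1,-0.4,5,0,0],[-1,1,8,0,0],[-3,2,9,0,0],[-6,3,9,0,0],[-9,4,9,0,0],[-11,5,9,0,0]]}}

```text
time_s: 13.9
eef_pos: [453.3, -79.8, 151.5]
tool_rot: [-0.365, -3.12, -0.0]
force: [-0.0, 0.9, -0.6]
width: 19.3
grasp_force: 59.7
```

```bash
python3 - <<'E'
from h import *
s=robot.state();print(s["time_s"],s["eef_pos"],s["width"],s["grasp_force"],s["force"])
p=wrist();q=robot.grab_frame("scene");
for x in (p,q):print([(np.round(a["centre"],0),round(a["score"],2)) for a in robot.tip_of(x,"clipping")])
cv2.imwrite("pics/c7.png",np.hstack([cv2.resize(q["img"][140:290,190:370],(400,333),interpolation=cv2.INTER_CUBIC),cv2.resize(p["img"],(400,300))[:,:] if 0 else cv2.resize(p["img"],(400,333))]))
E
```

```text
13.9 [453.3290718  -79.77017768 151.54202021] 19.307806155285284 59.65631425380707 [-0.01728491  0.94145589 -0.61757686]
[]
[]
```

View pics/c7.png

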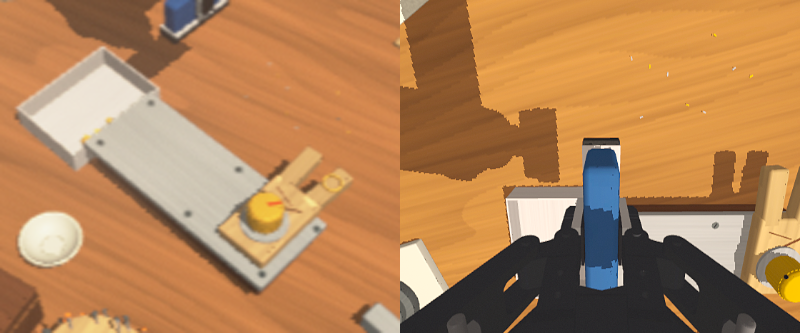

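Both views show the block held clear. In the scene crop three yellow bits lie along the plate/tray edge at (85,138), (100,128) and (110,120). I'll check by numbers whether they are in the tray.

```bash
python3 - <<'E'
from h import *
a=np.radians(-13.3)
def M(X): d=X[:2]-np.array([593.5,4.5]);c,s=np.cos(a),np.sin(a);return np.round([c*d[0]+s*d[1],-s*d[0]+c*d[1]],1)
for n in ("scene","top"):
    p=robot.grab_frame(n);h=cv2.cvtColor(p["img"],cv2.COLOR_BGR2HSV)
    m=cv2.inRange(h,(18,85,120),(34,255,255))
    N,l,st,ce=cv2.connectedComponentsWithStats(m)
    for i in range(1,N):
        X=M(atz(p,ce[i],44))
        if abs(X[0])<90 and -250<X[1]<60: print(n,st[i].tolist(),ce[i].round(1),"z48",M(atz(p,ce[i],48)),"z6",M(atz(p,ce[i],6)))
    print("edge px",[proj(p,[593.5-np.sin(a)*-130+np.cos(a)*x,4.5+np.cos(a)*-130+np.sin(a)*x,44]).round(1) for x in(-55,0,55)])
E
```

```text
scene [238, 193, 3, 2, 5] [238.8 193.4] z48 [  13.8 -133.3] z6 [  -6.6 -160.8]
scene [233, 198, 2, 2, 3] [233.3 198.3] z48 [  35.3 -131.4] z6 [  15.9 -158.7]
scene [227, 201, 4, 3, 8] [228.2 201.9] z48 [  52.5 -132.2] z6 [  34.  -159.6]
edge px [array([258.2, 180.9]), array([243.5, 192.1]), array([228.3, 203.8])]
edge px [array([306.1, 232.6]), array([309.1, 213.9]), array([312.1, 195.5])]
```

{"op": "step_arm", "data": {"targets": [[-2,3,-2,0,0],[-3.3,5,-5,0,0],[-3.3,5,-8,0,0],[-3.3,5,-10.5,0,0],[-3.3,5,-12.3,0,0],[-3.3,5,-13,0,0],[-3.3,5,-13.2,0,0],[-3.3,5,-13.35,0,0],[-3.3,5,-13.35,0,0],[-3.3,5,-13.35,0,0]]}}

```text
time_s: 15.45
eef_pos: [421.8, -30.4, 18.6]
tool_rot: [0.365, 3.12, -0.0]
force: [0.2, 1.0, -1.6]
width: 18.8
grasp_force: 59.6
```

```bash
python3 -c "
from h import *
s=robot.state();print(s['eef_pos'],s['force'],s['joint_positions'])"
```

```text
[421.79979142 -30.40133573  18.60935486] [ 0.15392741  0.95459265 -1.59375649] [-2.54498928e-01  1.70828819e-02  2.04318810e+00 -1.03906230e-04
  1.08072850e+00 -1.59228421e+00]
```

{"op": "step_arm", "data": {"targets": [[0,0,-0.1,0,0],[0,0,-0.1,0,0],[0,0,-0.1,0,1],[0,0,-0.1,0,1],[0,0,-0.1,0,1],[0,0,-0.1,0,1],[0,0,2,0,1],[0,0,7,0,1],[0,0,13,0,1],[0,0,19,0,1]]}}

```text
time_s: 16.7
eef_pos: [421.2, -30.3, 210.2]
tool_rot: [0.365, 3.12, -0.0]
force: [1.8, 0.1, -1.2]
width: 85.7
grasp_force: 0.0
```

{"op": "step_arm", "data": {"targets": [[3,2,4,0,1],[6,4,6,0,1],[9,6,8,0,1],[12,6,8,0,1],[15,6,8,0,1],[18,6,8,0,1],[20,6,8,0,1],[20,6,8,0,1],[20,6,8,0,1],[20,6,8,0,1]]}}

```text
time_s: 17.95
eef_pos: [621.1, 29.7, 288.7]
tool_rot: [0.365, 3.12, -0.0]
force: [-0.3, -0.0, 0.1]
width: 85.3
grasp_force: 0.0
```

```bash
python3 - <<'E'
from h import *
s=robot.state();print(s["time_s"],s["eef_pos"],s["width"])
p=wrist();q=robot.grab_frame("scene");c=(-p["R"].T@p["t"]).round();print(c)
a=np.radians(-13.3)
W=lambda x,y,z:[593.5+np.cos(a)*x-np.sin(a)*y,4.5+np.sin(a)*x+np.cos(a)*y,z]
for n,X in dict(nut=W(0,105,97),tray=W(0,-150,3),scr=[422,-30,52]).items(): print(n,proj(p,X).round())
for x in (p,q):
  for k,z in (("pinnut_grip",84),("clipping",6),("scraper",0)): print(k,[(np.round(b["centre"],1).tolist(),round(b["score"],2),atz(x,b["centre"],z)[:2].round(1).tolist()) for b in robot.tip_of(x,k)[:4]])
cv2.imwrite("pics/c8.png",np.hstack([cv2.resize(q["img"][140:290,190:370],(400,400),interpolation=cv2.INTER_CUBIC),cv2.resize(p["img"],(400,400))]))
E
```

```text
17.95 [621.05001115  29.67664839 288.67035343] 85.34888681392685
[547.  47. 432.]
nut [351. 161.]
tray [148. 150.]
scr [183.   4.]
pinnut_grip [([347.1, 162.4], 0.89, [620.8, 104.9])]
clipping [([144.4, 141.6], 0.57, [547.2, -140.6]), ([152.0, 173.8], 0.5, [590.7, -146.1]), ([148.0, 161.6], 0.5, [573.6, -145.4])]
scraper [([197.3, 23.7], 0.84, [428.8, -29.8])]
pinnut_grip [([308.9, 233.4], 0.82, [615.0, 102.5])]
clipping [([232.6, 191.0], 0.34, [551.8, -170.4])]
scraper [([442.7, 251.0], 0.85, [438.2, 398.2]), ([261.7, 206.9], 0.75, [553.8, -72.3]), ([296.6, 182.3], 0.63, [427.2, -32.8]), ([417.8, 319.8], 0.6, [644.5, 403.6])]
```

```bash
python3 - <<'E'
from h import *
p=wrist();cv2.imwrite("pics/c9.png",cv2.resize(p["img"][0:240,70:420],None,fx=2.2,fy=2.2,interpolation=cv2.INTER_CUBIC))
im=p["img"].astype(int);b,g,r=im[...,0],im[...,1],im[...,2]
m=(r>130)&(g<90)&(b<90);m[:130]=0;m[200:]=0;m[:,:315]=0;m[:,390:]=0
ys,xs=np.nonzero(m);P=np.array([atz(p,(x,y),96)[:2] for x,y in zip(xs,ys)])
h=cv2.cvtColor(p["img"],cv2.COLOR_BGR2HSV);k=cv2.inRange(h,(20,180,120),(34,255,255));k[:120]=0;k[210:]=0;k[:,:310]=0;k[:,395:]=0
k|=m.astype(np.uint8)*255;cs=max(cv2.findContours(k,0,2)[0],key=cv2.contourArea)
print("nut contour",cv2.minEnclosingCircle(cs),"red px",xs.mean(),ys.mean(),len(xs))
c=P.mean(0);v=np.linalg.svd(P-c)[2][0];t=(P-c)@v;print("ends",c+v*t.min(),c+v*t.max(),"ang rel",np.degrees(np.arctan2(v[1],v[0])+np.radians(13.3))%180)
E
```

```text
nut contour ((348.5, 159.5), 19.039531707763672) red px 355.93333333333334 154.56666666666666 30
ends [613.00528558 119.01379919] [610.50318313  91.01906399] ang rel 98.19261134769124
```

View pics/c9.png

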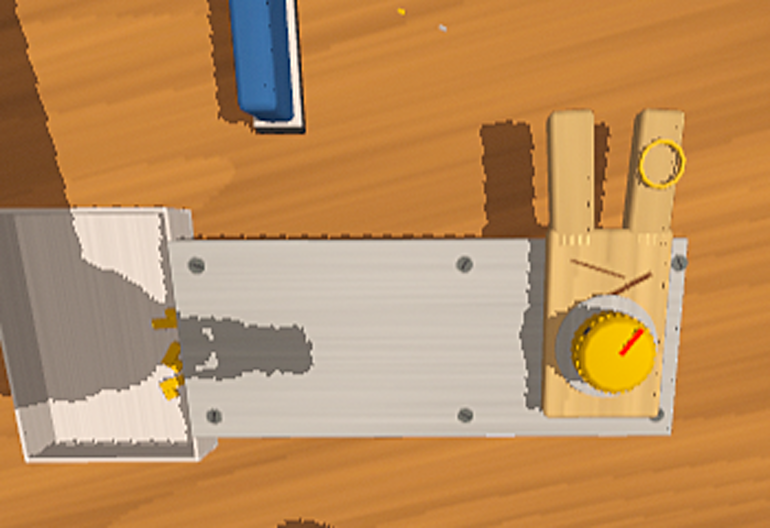

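The crop confirms it: all three clippings lie on the tray floor just past the plate edge at (170,350), and the blue block stands on the bench. The nut's red line runs from the axis at (621,355) to (642,332), which is about 138° unscrewed. Next I'll grip the nut.

{"op": "step_arm", "data": {"targets": [[-0.1,3,0,10,1],[-0.3,6,-1,20,1],[-0.33,7.7,-4,30,1],[-0.33,7.7,-8,40,1],[-0.33,7.7,-12,40,1],[-0.33,7.7,-16,40,1],[-0.33,7.7,-19.5,40,1],[-0.33,7.7,-21.5,40,1],[-0.33,7.7,-22,40,1],[-0.33,7.7,-22,40,1]]}}

```text
time_s: 19.65
eef_pos: [618.7, 106.6, 69.1]
tool_rot: [-0.724, 3.056, -0.0]
force: [-0.6, 0.2, 0.2]
width: 85.5
grasp_force: 0.0
```

{"op": "step_arm", "data": {"targets": [[0,0,0,0,0],[0,0,0,0,0],[0,0,0,0,0],[0,0,0,0,0],[0,0,0,0,0],[0,0,0,0,0],[0,0,0,0,0],[0,0,0,0,0],[0,0,0,0,0],[0,0,0,0,0]]}}

```text
time_s: 20.9
eef_pos: [618.5, 106.7, 69.1]
tool_rot: [-0.724, 3.056, -0.0]
force: [-2.2, 0.7, 7.8]
width: 38.2
grasp_force: 59.5
```

```bash
cat > st.py <<'E'
from h import *
s=robot.state();R=Ro.from_rotvec(s["tool_rot"]).as_matrix()
print(s["time_s"],s["eef_pos"].round(2),round(s["width"],1),round(s["grasp_force"],1),s["force"].round(1),s["torque"].round(3),"yaw",np.degrees(np.arctan2(R[1,0],R[0,0])).round(2),"j6",s["joint_positions"][5].round(3),"e6",s["effort"][5].round(3))
E
python3 st.py
```

```text
20.9 [618.55 106.72  69.14] 38.2 59.5 [-2.2  0.7  7.8] [0.075 0.383 0.014] yaw -153.35 j6 -1.988 e6 -0.005
```

{"op": "step_arm", "data": {"targets": [[0,0,0,-10,0],[0,0,-0.01,-20,0],[0,0,-0.02,-30,0],[0,0,-0.02,-40,0],[0,0,-0.03,-50,0],[0,0,-0.03,-60,0],[0,0,-0.04,-70,0],[0,0,-0.04,-80,0],[0,0,-0.05,-90,0],[0,0,-0.06,-100,0]]}}

```text
time_s: 22.15
eef_pos: [618.5, 106.5, 68.6]
tool_rot: [1.883, 2.514, 0.0]
force: [-3.1, -2.1, 9.0]
width: 38.5
grasp_force: 59.3
```

```bash
python3 st.py
```

```text
22.15 [618.46 106.47  68.56] 38.5 59.3 [-3.1 -2.1  9. ] [-0.395  0.669  0.082] yaw 106.32 j6 -0.237 e6 -4.545
```

{"op": "step_arm", "data": {"targets": [[0,0,0,-5,0],[0,0,0,-10,0],[0,0,-0.01,-15,0],[0,0,-0.01,-20,0],[0,0,-0.01,-22,0],[0,0,-0.01,-24,0],[0,0,-0.01,-26,0],[0,0,-0.01,-28,0],[0,0,-0.01,-28,0],[0,0,-0.01,-28,0]]}}

```text
time_s: 23.4
eef_pos: [618.3, 106.5, 68.4]
tool_rot: [2.43, 1.991, 0.0]
force: [-3.4, -1.0, 6.9]
width: 38.2
grasp_force: 59.4
```

```bash
python3 st.py
```

```text
23.4 [618.34 106.48  68.39] 38.2 59.4 [-3.4 -1.   6.9] [-0.283  0.699 -0.077] yaw 78.65 j6 0.246 e6 -0.041
```

{"op": "step_arm", "data": {"targets": [[0,0,0,-1,0],[0,0,0,-2,0],[0,0,0,-3,0],[0,0,0,-4,0],[0,0,0,-5,0],[0,0,0,-6,0],[0,0,0,-6,0],[0,0,0,-6,0],[0,0,0,-6,0],[0,0,0,-6,0]]}}

```text
time_s: 24.65
eef_pos: [618.3, 106.5, 68.4]
tool_rot: [2.531, 1.861, 0.0]
force: [-3.8, -2.1, 6.8]
width: 38.1
grasp_force: 59.5
```

```bash
python3 st.py
```

```text
24.65 [618.34 106.51  68.37] 38.1 59.5 [-3.8 -2.1  6.8] [-0.27   0.686 -0.029] yaw 72.65 j6 0.351 e6 -0.062
```

{"op": "step_arm", "data": {"targets": [[0,0,0,-0.5,0],[0,0,0,-1,0],[0,0,0,-1.5,0],[0,0,0,-2,0],[0,0,0,-2.5,0],[0,0,0,-3,0],[0,0,0,-3,0],[0,0,0,-3,0],[0,0,0,-3,0],[0,0,0,-3,0]]}}

```text
time_s: 25.9
eef_pos: [618.3, 106.5, 68.4]
tool_rot: [2.579, 1.794, 0.0]
force: [-4.0, -1.6, 6.7]
width: 38.4
grasp_force: 59.5
```

```bash
python3 st.py
```

```text
25.9 [618.34 106.49  68.36] 38.4 59.5 [-4.  -1.6  6.7] [-0.223  0.739 -0.022] yaw 69.65 j6 0.403 e6 -0.009
```

{"op": "step_arm", "data": {"targets": [[0,0,0,-0.5,0],[0,0,0,-1,0],[0,0,0,-1.5,0],[0,0,0,-2,0],[0,0,0,-2.5,0],[0,0,0,-3,0],[0,0,0,-3.5,0],[0,0,0,-4,0],[0,0,0,-4,0],[0,0,0,-4,0]]}}

```text
time_s: 27.15
eef_pos: [618.3, 106.5, 68.3]
tool_rot: [2.64, 1.703, 0.0]
force: [-4.2, -2.1, 7.1]
width: 38.2
grasp_force: 59.5
```

```bash
python3 st.py
```

```text
27.15 [618.33 106.48  68.33] 38.2 59.5 [-4.2 -2.1  7.1] [-0.209  0.723 -0.075] yaw 65.65 j6 0.473 e6 -0.005
```

{"op": "step_arm", "data": {"targets": [[0,0,0,-0.5,0],[0,0,0,-1,0],[0,0,0,-1.5,0],[0,0,0,-2,0],[0,0,0,-2.5,0],[0,0,0,-3,0],[0,0,0,-3.5,0],[0,0,0,-4,0],[0,0,0,-4,0],[0,0,0,-4,0]]}}

```text
time_s: 28.4
eef_pos: [618.6, 107.1, 68.3]
tool_rot: [2.697, 1.611, 0.002]
force: [-0.5, 3.3, 5.7]
width: 38.4
grasp_force: 60.3
```

```bash
python3 st.py
```

```text
28.4 [618.64 107.07  68.32] 38.4 60.3 [-0.5  3.3  5.7] [ 0.679 -0.002  0.935] yaw 61.7 j6 0.542 e6 0.947
```

{"op": "step_arm", "data": {"targets": [[0,0,0,0.2,0],[0,0,0,0.4,0],[0,0,0,0.5,0],[0,0,0,0.5,0],[0,0,0,0.5,0],[0,0,0,0.5,0],[0,0,0,0.5,0],[0,0,0,0.5,0],[0,0,0,0.5,0],[0,0,0,0.5,0]]}}

```text
time_s: 29.65
eef_pos: [618.6, 107.1, 68.3]
tool_rot: [2.69, 1.622, 0.002]
force: [-0.8, 3.7, 5.8]
width: 38.4
grasp_force: 60.3
```

```bash
python3 st.py
```

```text
29.65 [618.63 107.09  68.34] 38.4 60.3 [-0.8  3.7  5.8] [0.752 0.059 0.569] yaw 62.18 j6 0.534 e6 0.545
```

{"op": "step_arm", "data": {"targets": [[0,0,0,0.2,0],[0,0,0,0.4,0],[0,0,0,0.5,0],[0,0,0,0.5,0],[0,0,0,0.5,0],[0,0,0,0.5,0],[0,0,0,0.5,0],[0,0,0,0.5,0],[0,0,0,0.5,0],[0,0,0,0.5,0]]}}

```text
time_s: 30.9
eef_pos: [618.6, 107.1, 68.3]
tool_rot: [-2.684, -1.633, -0.002]
force: [-0.9, 4.8, 6.3]
width: 38.5
grasp_force: 60.3
```

```bash
python3 st.py
```

```text
30.9 [618.64 107.08  68.33] 38.5 60.3 [-0.9  4.8  6.3] [0.763 0.049 0.163] yaw 62.65 j6 0.525 e6 0.162
```

It's bottomed out: torque reached 0.94 N m, and unloading puts zero torque at yaw 62.85°. Now I'll back off 90°, to yaw 152.85°.

{"op": "step_arm", "data": {"targets": [[0,0,0.01,10,0],[0,0,0.01,20,0],[0,0,0.02,30,0],[0,0,0.02,40,0],[0,0,0.03,50,0],[0,0,0.03,60,0],[0,0,0.04,70,0],[0,0,0.04,79,0],[0,0,0.05,86,0],[0,0,0.05,90.2,0]]}}

```text
time_s: 32.15
eef_pos: [617.9, 106.9, 68.8]
tool_rot: [-0.732, -3.054, -0.0]
force: [-7.8, 1.8, 11.1]
width: 38.4
grasp_force: 60.4
```

{"op": "step_arm", "data": {"targets": [[0,0,0,0,0],[0,0,0,0,0],[0,0,0,0,0],[0,0,0,0,0],[0,0,0,0,0],[0,0,0,0,0],[0,0,0,0,0],[0,0,0,0,0],[0,0,0,0,0],[0,0,0,0,0]]}}

```text
time_s: 33.4
eef_pos: [617.9, 106.9, 68.8]
tool_rot: [-0.737, -3.053, -0.0]
force: [-7.6, 2.3, 10.4]
width: 38.4
grasp_force: 60.6
```

```bash
python3 st.py; python3 - <<'E'
from h import *
# red line + pin check from scene/top cameras and networks
for n,p in (("scene",robot.grab_frame("scene")),("wrist",wrist())):
    for k,z in (("bench_pin",44),("gold_ring",62),("clipping",6),("scraper",0)):
        print(n,k,[(round(b["score"],2),atz(p,b["centre"],z)[:2].round(0).tolist()) for b in robot.tip_of(p,k)[:4]])
E
```

```text
33.4 [617.95 106.91  68.76] 38.4 60.6 [-7.6  2.3 10.4] [0.341 1.278 0.033] yaw 152.85 j6 -1.049 e6 0.055
scene bench_pin [(0.61, [630.0, 104.0])]
scene gold_ring [(0.72, [590.0, -149.0]), (0.61, [538.0, 140.0])]
scene clipping []
scene scraper [(0.82, [430.0, 392.0]), (0.76, [641.0, 412.0]), (0.72, [446.0, 277.0]), (0.56, [418.0, -421.0])]
wrist bench_pin []
wrist gold_ring []
wrist clipping [(0.52, [591.0, -87.0])]
wrist scraper [(0.58, [663.0, 84.0])]
```

```bash
python3 - <<'E'
from h import *
a=np.radians(-13.3)
def M(X): d=X[:2]-np.array([593.5,4.5]);c,s=np.cos(a),np.sin(a);return np.round([c*d[0]+s*d[1],-s*d[0]+c*d[1]],1)
for n,p in (("scene",robot.grab_frame("scene")),("wrist",wrist())):
    print(n,[(b["centre"],round(b["score"],2)) for b in robot.tip_of(p,"clipping")])
    h=cv2.cvtColor(p["img"],cv2.COLOR_BGR2HSV);m=cv2.inRange(h,(18,110,80),(34,255,255))
    r=cv2.inRange(h,(0,170,100),(8,255,255))|cv2.inRange(h,(173,170,100),(180,255,255))
    for nm,k,z in(("yel",m,44),("red",r,96)):
        N,l,st,ce=cv2.connectedComponentsWithStats(k)
        for i in range(1,N):
            X=M(atz(p,ce[i],z))
            if st[i,4]>2 and abs(X[0])<80 and -240<X[1]<150: print(n,nm,st[i].tolist(),"z",z,X,"z6",M(atz(p,ce[i],6)))
E
```

```text
scene []
scene yel [301, 227, 11, 19, 142] z 44 [-11.4  83.7] z6 [-31.   68.8]
scene yel [290, 238, 10, 10, 43] z 44 [22.3 76.9] z6 [ 4.2 61.7]
scene yel [300, 248, 18, 10, 59] z 44 [ 19.2 117.4] z6 [  1. 104.]
wrist []
wrist yel [148, 6, 195, 255, 21059] z 44 [-66.7 104.6] z6 [-65.2 100.3]
wrist yel [225, 117, 4, 7, 12] z 44 [-74.3  94.7] z6 [-74.5  88.2]
wrist yel [227, 125, 2, 4, 4] z 44 [-71.1  94.4] z6 [-70.6  87.7]
wrist yel [229, 130, 3, 3, 4] z 44 [-68.7  95.1] z6 [-67.6  88.6]
wrist yel [232, 137, 2, 4, 5] z 44 [-64.8  95.1] z6 [-62.8  88.6]
wrist yel [232, 142, 2, 3, 3] z 44 [-62.4  94.4] z6 [-59.9  87.7]
wrist yel [235, 144, 1, 3, 3] z 44 [-61.   95.5] z6 [-58.3  89. ]
wrist yel [238, 231, 88, 99, 6792] z 44 [23.7 98.7] z6 [45.7 93. ]
wrist red [284, 286, 38, 14, 228] z 96 [  1.  114.5] z6 [ 58.9 107.2]
```

```bash
python3 - <<'E'
from h import *
p=wrist();h=cv2.cvtColor(p["img"],cv2.COLOR_BGR2HSV)
r=cv2.inRange(h,(0,170,100),(8,255,255))|cv2.inRange(h,(173,170,100),(180,255,255))
ys,xs=np.nonzero(r);k=(xs>280)&(xs<325)&(ys>282)&(ys<303)
P=np.array([atz(p,(x,y),96)[:2] for x,y in zip(xs[k],ys[k])]);v=np.linalg.svd(P-P.mean(0))[2][0];t=(P-P.mean(0))@v
print(np.degrees(np.arctan2(v[1],v[0]))%180+13.3,np.ptp(t))
E
```

```text
90.23953229749205 15.716473192659382
```

The red line now reads 90.2° from the mount's x axis, which confirms the quarter turn.

```bash
python3 -c "
from workcell import robot
print(robot.hand_in())"
```

```text
the job is handed in; nothing more can be done
None
```

I finished the job and handed it in at about 34 s: the three clippings are in the tray, the scraper block is standing on the bench in front of the plate (not where it started), and the nut was bottomed out, backed off a quarter turn (its red line reads 90.2°) and is still gripped.

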